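# Fit the turning handle and bring the red-lidded seed jar to the front

### The job

The seed-jar carousel's orange turning handle has just been filed to fit and is still clamped in the small blue vice. Slide the vice jaw open, lift the handle out, push its square shank fully home in the square socket on top of the carousel, and turn the carousel by that handle alone - never by its jars or deck - until the jar with the red lid stands squarely at the brass front pointer on the base. Finish still gripping the seated handle so that the carousel is held still there; leave the vice open and do not disturb the other things on the counter.

Things in the scene. Friction and masses are not known exactly. Their poses are not given: they have to be found in the camera images.
- vice: Blue quick-slide vice fixed to the counter, own x from -150 to +40 mm, 110 mm wide over its lugs; left or right of the carousel, yaw varies. Origin on the counter under the clamped handle, z up; the moving jaw is on the -x side and opens towards -x. Steel bed between the jaws 28 mm high; jaws, 80 mm wide along y, rise to 54 mm.
- vice_jaw (a joint): Travel of the vice's moving jaw in m: 0 = clamped on the 20 mm shank, 0.035 = fully open; it slides along the vice's -x against about 6 N of friction and stays where it is left.
- jaw_knob (a point): Middle of the upright black knob on the moving jaw (22 mm diameter, from 71 to 102 mm above the counter, on a 12 mm steel stem); it stands 66 mm to the vice's -x side of the handle when the jaw is shut and moves with the jaw. Grip it from above, or push it.
- turn_handle: Loose handle, about 160 g, 80 mm tall, upright in the vice on its bed, axes as the vice's. Origin: centre of the shank's foot; z up the shank. Square steel shank 20 mm, sides along x and y, z 0 to 40 (lowest 4 mm is 17 mm wide); round dark collar 40 mm diameter, z 40 to 46; orange wing grip z 46 to 80, 76 mm long along y, 18 mm thick along x.
- handle_grip (a point): Point on the handle's axis in the orange wing, 69 mm above the shank's foot (11 mm under the top): grip the wing here, fingers closing along the handle's x; fingertips may reach 20 mm below this point before they meet the collar.
- carousel: Fixed dark steel base of the carousel, 184 mm diameter; origin on the counter on the turning axis, z up; its brass pointer is on its own -x side. Its place and yaw vary.
- front_pointer (a point): Tip of the upright brass pointer on a tongue of the base, 127 mm from the turning axis, 40 mm high: the front of the carousel.
- rotor (a joint): Angle of the carousel's turning part in rad, counter-clockwise positive from above: 0 = the red-lidded jar exactly at the brass pointer; the start is somewhere from 0.5 to 1.45, so it has to be turned clockwise from above. Friction about 0.1 N m; it stays where it is left.
- jar_deck: The turning part: light wooden deck 216 mm diameter with six jars (42 mm diameter, tops 123 mm above the counter) at 77 mm from the axis and a steel hub. Origin on the turning axis at counter height, z up; the red-lidded jar lies on its own -x side; the sides of the square socket lie along its x and y.
- socket (a point): Centre of the mouth of the square socket in the hub's top, 150 mm above the counter, on the axis. Hole 22.5 mm square, 43 mm deep, 4 mm lead-in chamfer. Home: the collar (underside 40 mm above the shank's foot) rests on the 50 mm square hub. It fits four ways, a quarter turn apart, with about 0.12 rad of turning play either way.
- red_jar (a point): Middle of the top of the red lid of the marked jar (the other five lids are yellow); turns with the rotor.
- tape_roll_a: Brown tape roll, 110 mm diameter, 50 mm high, lying to the right: leave alone.
- tape_roll_b: Pale tape roll, 100 mm diameter, 48 mm high, lying to the right: leave alone.
- screwdriver: Screwdriver with amber handle, 234 mm long, lying to the left: leave alone.
- shop_keys: Bunch of keys with a red tag, 120 mm across, lying at the back between the two work places: leave alone.
Things that resemble listed ones, but are neither listed nor needed, are in the scene too. What is shaped like the turn_handle but pink is not meant.

How it is judged:
By the outcome, as a careful person would: the job done as asked, in the order asked, and still so for the second after the job is handed in, while the arm keeps its last pose, push and grip.
It also fails if it takes over 56 s, if anything falls off the work surface, if the arm or the gripper's body presses on something with over 40 N, if the wrist force passes 120 N, or if a joint passes its speed limit or range.

### The arm

A 6-joint arm with a two-finger parallel gripper is mounted at the origin on a cart in front of the work surface, level with it; the furniture and walls round the work are solid. World frame = base frame: x ahead of the robot, y to its left, z up, the work surface at z = 0. Lengths are in m, angles in rad, forces in N, time in s.
With the tool pointing down it reaches from about 0.225 to 0.875 m from the base axis. Payload 3.4 kg.
Tool frame: the origin (TCP) lies at the very end of the fingers, on their centre line; the grasp point (between the pads) lies 19 mm behind it; z points along the fingers, y is the line along which they close (so a half turn about z gives the same grasp; the last joint's range is limited). The gripper opens to 85 mm and grips with 20 to 120 N. Pads are 22 mm wide; open, the fingers measure 114 mm over their backs; the gripper's body (76 mm by 85 mm) begins 54 mm behind the grasp point. The pads swing forward as they close: fully open they stand 13 mm farther back than shut.
Start: joints at [1.182, 0.276, 1.505, -0, 1.361, -0.121], TCP at [0.152, 0.555, 0.196] pointing down, gripper open.
Joint ranges: [-2.89, 2.89], [-0.75, 2.08], [0.22, 2.7], [-1.18, 4.32], [0.11, 2.71], [-2.7, 2.7]. Speed limits (rad/s): [2.57, 2.57, 3.14, 3.14, 3.14, 3.14].

### API

Orientations are given as a unit quaternion [w, x, y, z].
In Python, from rig import manip, eyes gives the robot as it stands.
- The arm moves only by the tool servo_tool, never from a script. Its argument "series" is text: rows parted by semicolons, each of 7 numbers parted by spaces: the shift along the tool's x, y, z in m, then the turn, a rotation vector about the tool's x, y, z in degrees, then the closure, from 0 (fully open) to 1 (shut). In form: dx dy dz ax ay az fingers; .... A call has 1 to 5 rows; each row is the pose to reach, as a shift and turn from the pose commanded when the call began, along the tool's axes at that moment; what a row does not reach only later rows make up. A row lasts 1/10 s, in which the tool goes at most 50 mm and 8.59 degrees, less where a joint would pass 70% of its speed; a pose out of reach is approached as far as the arm can. A call with a gripper value outside its range is refused whole. The fingers move at their own pace and stop on an object; "squeeze" is the grip in N (left out, the last holds). Time passes only in rows, so rows that repeat a pose let the fingers close. It gives the time, the measured TCP pose, the force, the opening and the grip force at its end, in the units of the state.
- manip.get_state(): the state, without advancing time (a new reading comes with each control period).
- eyes.get_image(name): name is "scene" or "top"; returns the picture (480x640x3 uint8, red, green, blue); there is no depth.
- eyes.camera_info(name): a dict with "fx", "fy", "cx", "cy" (pixels), "eye" and "orientation" of the camera in the world. Camera axes: x right, y down, z forward; pixel columns grow to the right and rows downward; lengths in m; the calibration is good to about 2 mm. A picture is of the moment at which its call begins. camera_info takes no time and is no camera call.
- manip.sign_off(): hands the job in; it is judged then, once.
The state is a dict: "clock": time; "qpos": joint angles; "qd": joint speeds; "effort": joint torques, N m; "position": TCP position; "ee_rot": TCP orientation; "contact_force": force on the tool from outside, world axes, zero at the start; "moment": the same for the moment, N m; "width": finger opening in m; "gripper_force": force on a finger pad.
Only numpy, scipy, OpenCV 4.12 (cv2) and the standard library are available. Lean on these libraries where they do the work, as an engineer would, in place of code of your own. Each camera call takes 0.05 s, during which the arm holds its last target. There are 200 camera calls.

## Working session

There is one attempt and no reset: what is moved stays moved. The work goes in short steps, Python scripts to look and compute and a tool call to move; the robot and the scene stay as the last step left them, time stands still between calls to the robot, and variables do not carry over. Pictures are saved under pics/ and viewed, at most 10 in all, crops included, and the job is handed in when it is done.

Besides the shell and the picture viewer there is one more tool, called after "Request:" as a command line: name --argument value ..., lists and objects as JSON in quotes. servo_tool: Moves the arm, as the interface text tells. Its arguments: {"type":"object","properties":{"series":{"type":"string"},"squeeze":{"type":"number"}},"required":["series"]}

```bash
mkdir -p pics; ls; python3 - <<'E'
from rig import manip, eyes
import cv2
for n in("scene","top"):
    im=eyes.get_image(n); cv2.imwrite(f"pics/{n}0.png",im[:,:,::-1]); print(eyes.camera_info(n))
print(manip.get_state())
E
```

```text
pics
{'fx': 607.6388061910139, 'fy': 607.6388061910139, 'cx': 334.93824390962124, 'cy': 236.43173676226593, 'eye': array([-0.25144369, -0.67206332,  0.99048698]), 'orientation': array([-0.42301638,  0.83504951, -0.31678939,  0.15295078])}
{'fx': 520.7570589214697, 'fy': 520.7570589214697, 'cx': 318.3314373515905, 'cy': 243.454606280959, 'eye': array([0.37152946, 0.21270575, 1.44673353]), 'orientation': array([-0.04188555,  0.7141997 , -0.69712106,  0.04676124])}
{'clock': 0.1, 'qpos': array([ 1.18201280e+00,  2.76538426e-01,  1.50601809e+00, -6.02982770e-08,
        1.36068888e+00, -1.20998860e-01]), 'qd': array([ 7.99860186e-05, -1.02332551e-03, -4.02606876e-03, -6.76191978e-04,
       -1.67779734e-03, -6.03763046e-04]), 'effort': array([ 2.02727924e-04, -4.17704701e+01, -2.46401900e+01, -2.77894824e-04,
        5.89013318e-03, -7.28309402e-06]), 'position': array([0.1519451 , 0.55401223, 0.19541784]), 'ee_rot': array([-2.08332114e-04,  1.33492588e-01,  9.91049467e-01, -7.99676539e-04]), 'contact_force': array([ 0.46925579, -0.68830306, -0.42728783]), 'moment': array([ 0.00722247, -0.03893355,  0.0178372 ]), 'gripper_force': 0.0, 'width': 0.08577732087640583}
```

View pics/scene0.png

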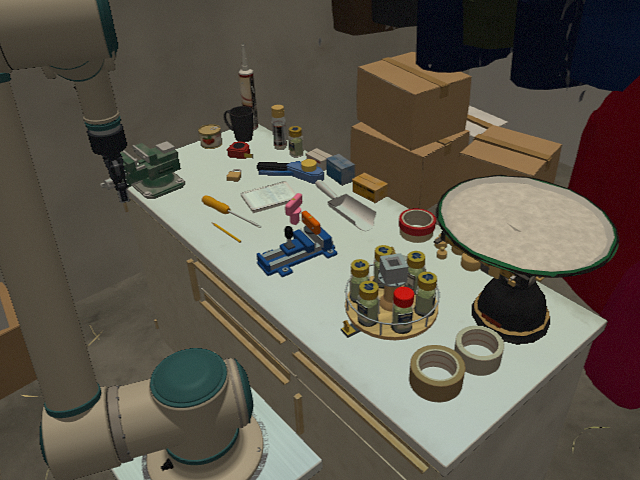

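View pics/top0.png

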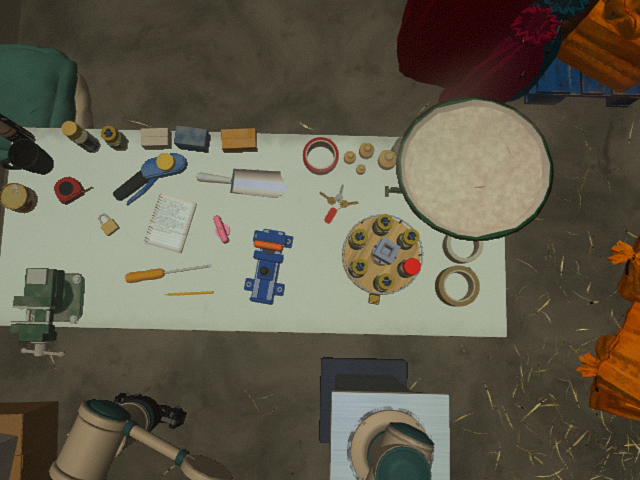

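The top view shows the blue vice with the orange wing at (268,242) and the black knob at (264,270). The carousel hub is at (385,251), the red lid at (411,267) and the pointer at (375,298). A large dish stands on a pedestal right-behind at (475,170). The pink decoy is at (221,229).

```bash
cat > h.py <<'E'
import numpy as np, cv2
from scipy.spatial.transform import Rotation as R
from rig import manip, eyes
def rot(q): return R.from_quat(np.roll(q,-1))
def ray(n,p):
    c=eyes.camera_info(n); d=np.array([(p[0]-c['cx'])/c['fx'],(p[1]-c['cy'])/c['fy'],1.])
    return c['eye'],rot(c['orientation']).apply(d)
def onz(n,p,z):
    e,d=ray(n,p); return e+d*(z-e[2])/d[2]
def proj(n,P):
    c=eyes.camera_info(n); v=rot(c['orientation']).inv().apply(np.asarray(P)-c['eye'])
    return np.array([c['fx']*v[0]/v[2]+c['cx'],c['fy']*v[1]/v[2]+c['cy']])
def tri(p,q):
    e,d=ray('top',p); f,g=ray('scene',q)
    A=np.c_[d,-g]; s,*_=np.linalg.lstsq(A,f-e,rcond=None); a=e+d*s[0]; b=f+g*s[1]
    return (a+b)/2,np.linalg.norm(a-b)
def blobs(im,box,lo,hi,amin=15):
    x0,y0,x1,y1=box; hsv=cv2.cvtColor(im[y0:y1,x0:x1],cv2.COLOR_RGB2HSV)
    m=cv2.inRange(hsv,np.array(lo),np.array(hi))
    k,l,s,c=cv2.connectedComponentsWithStats(m)
    out=[]
    for i in range(1,k):
        if s[i,4]>=amin:
            pts=np.argwhere(l==i)[:,::-1].astype(np.float32)+[x0,y0]
            out.append((int(s[i,4]),pts.mean(0).round(1),cv2.minAreaRect(pts.astype(np.float32))))
    return sorted(out,key=lambda t:-t[0])
E
python3 - <<'E'
from h import *
T=cv2.imread('pics/top0.png')[:,:,::-1].copy();S=cv2.imread('pics/scene0.png')[:,:,::-1].copy()
B={'top':(T,(235,220,300,310),(335,205,430,310)),'scene':(S,(250,200,345,280),(335,235,445,345))}
for n,(im,v,c) in B.items():
    print(n)
    print('orange',blobs(im,v,(5,150,90),(16,255,255)))
    print('black',blobs(im,v,(0,0,0),(180,255,45))[:3])
    print('blue',blobs(im,v,(100,100,40),(125,255,255))[:3])
    for lo,hi,l in [((0,170,90),(4,255,255),'red'),((174,170,90),(180,255,255),'red2'),((18,100,90),(32,255,255),'yel'),((90,0,90),(125,60,200),'grey')]:
        print(l,[(b[0],b[1]) for b in blobs(im,c,lo,hi)[:9]])
t=cv2.resize(T[205:315,230:440],None,fx=3.8,fy=3.8,interpolation=cv2.INTER_CUBIC)
s=cv2.resize(S[190:345,250:450],None,fx=3.8,fy=3.8,interpolation=cv2.INTER_CUBIC)
cv2.imwrite('pics/tc.png',t[:,:,::-1]);cv2.imwrite('pics/sc.png',s[:,:,::-1])
E
```

```text
top
orange [(175, array([267.7, 245. ]), ((267.8243408203125, 245.05404663085938), (28.276626586914062, 6.411561012268066), 9.462322235107422))]
black [(30, array([264.2, 271. ]), ((263.5, 270.5), (7.0, 7.0), 90.0))]
blue [(660, array([265.3, 273.9]), ((264.3783874511719, 277.229736328125), (28.441024780273438, 49.648494720458984), 9.462321281433105)), (323, array([272.6, 237. ]), ((272.760009765625, 236.82000732421875), (38.10260009765625, 13.326964378356934), 10.304845809936523)), (92, array([277.8, 288.8]), ((278.31201171875, 288.28399658203125), (9.480929374694824, 15.115821838378906), 10.304845809936523))]
red [(223, array([411.3, 266. ]))]
red2 []
yel [(2742, array([379.9, 253.6])), (71, array([373.9, 298.9])), (17, array([343.6, 205.8])), (15, array([355.9, 284.1]))]
grey [(280, array([385.8, 249.7])), (49, array([385.9, 250.7]))]
scene
orange [(113, array([310.2, 218.4]), ((309.7500305175781, 218.75003051757812), (20.50609588623047, 7.071067810058594), 45.0)), (18, array([317. , 230.8]), ((317.0, 231.0), (6.0, 4.0), 90.0))]
black [(99, array([289.8, 233.3]), ((293.0230712890625, 238.3153839111328), (26.837974548339844, 9.472224235534668), 52.12501525878906))]
blue [(1152, array([297.6, 251.7]), ((294.2615051269531, 250.8836669921875), (37.419734954833984, 77.42354583740234), 67.98871612548828))]
red [(227, array([403.7, 293.3]))]
red2 []
yel [(436, array([409.2, 326.8])), (254, array([362.9, 322.4])), (213, array([371.6, 287.1])), (171, array([384.7, 315.4])), (133, array([426.8, 277.5])), (122, array([384.8, 250.3])), (119, array([359.7, 264.8])), (110, array([415.9, 256.3])), (77, array([441.2, 248.7]))]
grey []
```

View pics/tc.png

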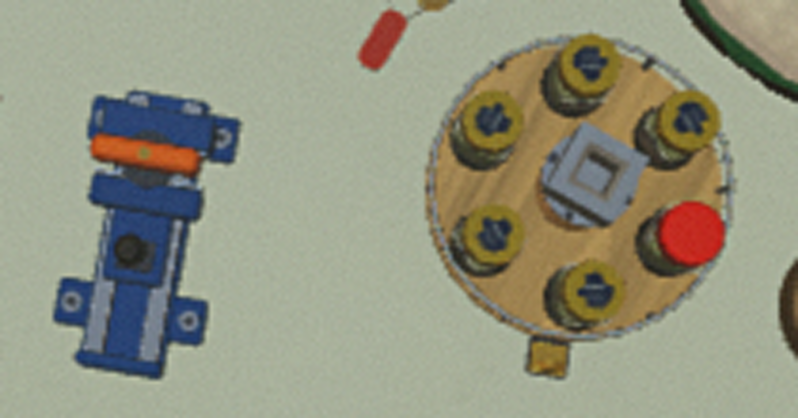

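View pics/sc.png

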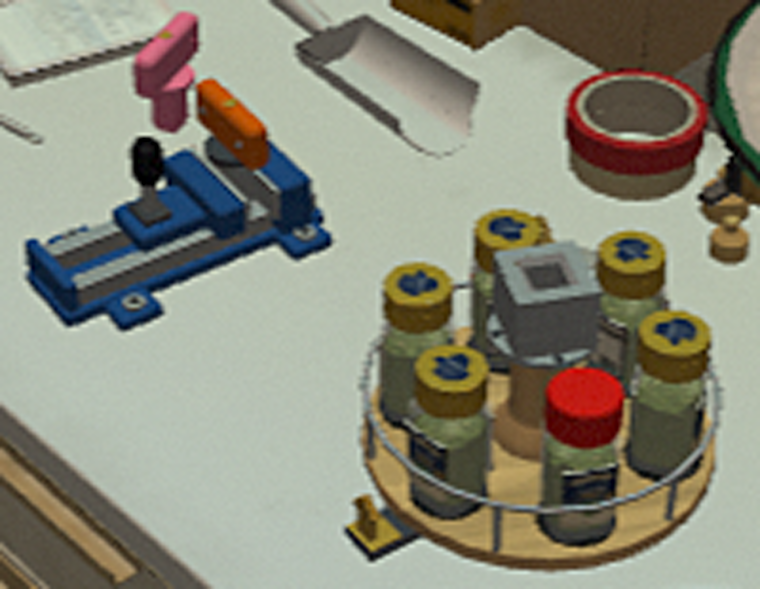

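The crops show, in full-image pixels:

| Feature | Top view | Scene view |
|---|---|---|
| Wing-top dot | (267.6,245) | (310.8,217.1) |
| Knob top | (263.7,270.8) | (288.7,227.4) |
| Socket mouth | (387.9,250.3) | (393.7,262.4) |

The six lids are clear in both views. The hub's sides are rotated about 30° in the top view.

```bash
cat > m.py <<'E'
from h import *
np.set_printoptions(precision=4,suppress=True)
for n,a,b in [('wing',(267.6,245),(310.8,217.1)),('knob',(263.7,270.8),(288.7,227.4)),('socket',(387.9,250.3),(393.7,262.4)),('red',(412.1,266.4),(403.9,291.3)),('ptr',(373.4,295.8),(346,320.8))]: print(n,*tri(a,b))
print('wing z.108',onz('top',(267.6,245),.108),onz('scene',(310.8,217.1),.108))
print('knob z.102',onz('top',(263.7,270.8),.102),onz('scene',(288.7,227.4),.102))
print('sock z.15',onz('top',(387.9,250.3),.15),onz('scene',(393.7,262.4),.15))
L=np.array([(692,233),(595,290),(494,235),(492,120),(589,64),(690,120)])/3.8+[230,205]
P=np.array([onz('top',p,.123)[:2] for p in L]);c=P.mean(0);print('axis lids',c,np.linalg.norm(P-c,axis=1))
v=P-c; ang=np.degrees(np.unwrap(np.arctan2(v[:,1],v[:,0]))); k=np.diff(ang).mean(); k=60*np.sign(k)
print('red dir deg',(ang-k*np.arange(6)).mean(),ang)
LS=np.array([(585,388),(452,367),(418,283),(510,228),(632,250),(674,330)])/3.8+[250,190]
PS=np.array([onz('scene',p,.123)[:2] for p in LS]);print('axis scene',PS.mean(0),np.linalg.norm(PS-PS.mean(0),axis=1))
q=onz('top',(373.4,295.8),.04)[:2]-c; print('ptr',np.linalg.norm(q),np.degrees(np.arctan2(q[1],q[0])))
# deck circle yaw via hub corners
H=np.array([(577,122),(650,157),(622,222),(549,192)])/3.8+[230,205]
Q=np.array([onz('top',p,.15)[:2] for p in H]);print('hub',Q.mean(0),[ (np.linalg.norm(d),np.degrees(np.arctan2(d[1],d[0]))%90) for d in np.roll(Q,-1,0)-Q])
# wing yaw
W=[onz('top',np.array(p)/3.8+[230,205],.108)[:2] for p in [(93,143),(198,159)]];d=W[1]-W[0];print('wing dir',np.linalg.norm(d),np.degrees(np.arctan2(d[1],d[0])))
# blue vice edge
a,b=[onz('top',np.array(p)/3.8+[230,205],.0)[:2] for p in [(79,362),(160,376)]];print('vice end',np.degrees(np.arctan2(*(b-a)[::-1])),(a+b)/2)
E
python3 m.py
```

```text
wing [0.5337 0.3364 0.1072] 0.001002538559865033
knob [0.4674 0.3442 0.1027] 0.0021624375049426677
socket [0.5219 0.031  0.1486] 0.0010961232661315917
red [ 0.4855 -0.0344  0.1287] 0.00125283091858369
ptr [0.4075 0.055  0.0287] 0.008922086716945044
wing z.108 [0.5332 0.3366 0.108 ] [0.5334 0.3352 0.108 ]
knob z.102 [0.4665 0.3448 0.102 ] [0.4688 0.3443 0.102 ]
sock z.15 [0.5222 0.0308 0.15  ] [0.5201 0.0301 0.15  ]
axis lids [0.5222 0.0324] [0.0767 0.0763 0.0773 0.0773 0.0769 0.0773]
red dir deg -118.26551388419291 [-118.3807 -178.0746 -237.9366 -298.4517 -358.043  -418.7064]
axis scene [0.524  0.0331] [0.0741 0.0779 0.0769 0.0761 0.0766 0.0762]
ptr 0.11339032738296514 169.23331919801512
hub [0.5215 0.0312] [(np.float64(0.05330269518657951), np.float64(65.44118212348292)), (np.float64(0.04723319305481267), np.float64(67.22594481631396)), (np.float64(0.051757711788232755), np.float64(68.86386856650215)), (np.float64(0.05039625067067726), np.float64(68.97736203310328))]
wing dir 0.07241996759987218 -97.30529529001444
vice end -98.36987863743666 [0.3872 0.3579]
```

```bash
cat >> h.py <<'E'
def go(x,y,z,yaw):
    "row from the present pose to TCP x,y,z pointing down with tool y at yaw (deg)"
    s=manip.get_state(); r=rot(s['ee_rot']); a=np.radians(yaw)
    Y=np.array([np.cos(a),np.sin(a),0]); Z=np.array([0,0,-1.]); t=R.from_matrix(np.c_[np.cross(Y,Z),Y,Z])
    c=r.as_matrix()[:,1]; q=s['qpos']
    print('tool y now %.1f q6 %.0f'%(np.degrees(np.arctan2(c[1],c[0])),np.degrees(q[5])),'row',r.inv().apply(np.array([x,y,z])-s['position']).round(4),np.degrees((r.inv()*t).as_rotvec()).round(2),'n>=%.0f'%(np.linalg.norm(np.array([x,y,z])-s['position'])/.05))
E
python3 - <<'E'
from h import *
np.set_printoptions(precision=3,suppress=True)
print('dish ctr',tri((475,170),(530,225)),'dish left', [onz('top',(402,195),z) for z in(.2,.3,.4)])
go(.4675,.3445,.15,82.5)
T=cv2.imread('pics/top0.png')[:,:,::-1].copy()
b=blobs(T,(360,288,390,310),(15,110,60),(32,255,255))
for k in b: print(k)
for p in b[:1]:
  q=onz('top',p[1],.01)[:2]-[.5225,.0322]; print('ptr',np.linalg.norm(q),np.degrees(np.arctan2(q[1],q[0])))
E
```

```text
dish ctr (array([ 0.708, -0.161,  0.26 ]), np.float64(0.011407421244965375)) dish left [array([0.653, 0.004, 0.2  ]), array([0.631, 0.021, 0.3  ]), array([0.608, 0.038, 0.4  ])]
tool y now 74.7 q6 -7 row [-0.36  -0.118  0.045] [-0.09 -0.02 -7.84] n>=8
(73, array([373.8, 298.9]), ((373.9230651855469, 298.8846130371094), (9.21745777130127, 7.648529052734375), 11.309932708740234))
(23, array([372.6, 289.2]), ((372.70001220703125, 288.8999938964844), (11.384199142456055, 2.5298221111297607), 18.43494987487793))
ptr 0.12052320069796127 171.98826595135773
```

Request:
servo_tool --series "-0.36 -0.118 0.045 0 0 -7.8 0.1;-0.36 -0.118 0.045 0 0 -7.8 0.1;-0.36 -0.118 0.045 0 0 -7.8 0.1;-0.36 -0.118 0.045 0 0 -7.8 0.1;-0.36 -0.118 0.045 0 0 -7.8 0.1" --squeeze 60

```text
clock: 0.6
position: [0.3597, 0.4166, 0.1663]
ee_rot: [-0.0, 0.066, 0.998, -0.0]
contact_force: [0.5, 1.2, 0.9]
width: 0.0772
gripper_force: 0.0
```

```bash
python3 -c "
from h import *
go(.4675,.3445,.15,82.5)"
```

```text
tool y now 82.5 q6 -41 row [-0.1163 -0.0573  0.0163] [-0.01 -0.02 -0.02] n>=3
```

Request:
servo_tool --series "-0.116 -0.057 0.016 0 0 0 0.1;-0.116 -0.057 0.016 0 0 0 0.1;-0.116 -0.057 0.016 0 0 0 0.1;-0.116 -0.057 0.05 0 0 0 0.1;-0.116 -0.057 0.05 0 0 0 0.1"

```text
clock: 1.1
position: [0.4637, 0.3435, 0.1126]
ee_rot: [-0.004, 0.067, 0.998, -0.003]
contact_force: [-0.9, 0.4, 0.1]
width: 0.0768
gripper_force: 0.0
```

```bash
python3 -c "
from h import *
go(.4675,.3445,.075,82.5)"
```

```text
tool y now 82.3 q6 -53 row [-0.0039  0.0017  0.0375] [-0.33 -0.45 -0.17] n>=1
```

Request:
servo_tool --series "0 0 0.02 0 0 0 0.1;0 0 0.041 0 0 0 0.1;0 0 0.041 0 0 0 0.75;0 0 0.041 0 0 0 0.9;0 0 0.041 0 0 0 0.9"

```text
clock: 1.6
position: [0.4667, 0.3471, 0.0774]
ee_rot: [0.001, 0.065, 0.998, 0.001]
contact_force: [0.2, 0.2, 0.3]
width: 0.0339
gripper_force: 0.0
```

Request:
servo_tool --series "0 0 0 0 0 0 0.9;0 0 0 0 0 0 0.9;0 0 0 0 0 0 0.9;0 0 0 0 0 0 0.9"

```text
clock: 2.0
position: [0.4662, 0.3462, 0.0761]
ee_rot: [0.0, 0.066, 0.998, 0.0]
contact_force: [-0.2, 0.1, 0.4]
width: 0.0089
gripper_force: 0.0
```

```bash
python3 -c "
from h import *
go(.4675,.3445,.075,82.5)"
```

```text
tool y now 82.5 q6 -53 row [-0.0015 -0.0016  0.0011] [ 0.02  0.02 -0.05] n>=0
```

```bash
cat > look.py <<'E'
import sys
from h import *
# look.py tag  topbox scenebox zoom
def look(tag,tb,sb,k=4):
    o=[]
    for n,b in(('top',tb),('scene',sb)):
        im=eyes.get_image(n); cv2.imwrite(f'pics/{n}_{tag}.png',im[:,:,::-1])
        o.append(cv2.resize(im[b[1]:b[3],b[0]:b[2],::-1],None,fx=k,fy=k,interpolation=cv2.INTER_CUBIC))
    h=max(i.shape[0] for i in o); o=[cv2.copyMakeBorder(i,0,h-i.shape[0],0,4,0) for i in o]
    cv2.imwrite(f'pics/z_{tag}.png',np.hstack(o)); print(np.hstack(o).shape)
E
python3 -c "
from look import *
look('a',(220,215,310,315),(250,170,350,285),4)
print(manip.get_state()['width'])"
```

```text
(460, 768, 3)
0.008676000452078796
```

View pics/z_a.png

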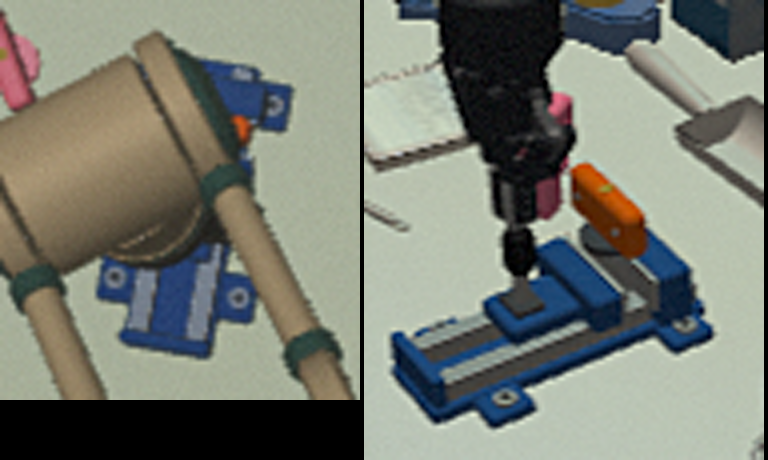

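The scene half shows the gripper at the knob, with the black shape at full-image (288,232). The width reading says the fingers closed on nothing, so I'll check the projections.

```bash
python3 -c "
from h import *
s=manip.get_state();p=s['position'];print(p,s['width'],s['gripper_force'])
print('tcp',proj('scene',p),'grasp',proj('scene',p+[0,0,.019]),'up40',proj('scene',p+[0,0,.06]))
print('knob top/bot',proj('scene',[.4675,.3445,.102]),proj('scene',[.4675,.3445,.071]), 'jaw top',proj('scene',[.4675,.3445,.054]))
im=cv2.imread('pics/scene_a.png')[:,:,::-1];im0=cv2.imread('pics/scene0.png')[:,:,::-1]
print(im0[222:246:2,280:300:2].sum(2)//3);print(im[222:246:2,280:300:2].sum(2)//3)
"
```

```text
[0.46614871 0.3462287  0.0758951 ] 0.008676000452078796 0.0
tcp [287.99821932 235.83769231] grasp [287.55619552 229.76918251] up40 [286.57971798 216.36319966]
knob top/bot [288.23717112 227.56360641] [288.94902527 237.47475958] jaw top [289.33221636 242.80993327]
[[181 181 182 183 188 116  67  68  57 100]
 [181 180 181 187 189 191 145  82 102 191]
 [181 181 193  49   0 113 193 185 185 182]
 [183 188 137  10  25  10 150 189 188 189]
 [181 186  95   4  17   8  72 203  92  56]
 [180 185 139   7  12   4  12  65  66  70]
 [184 184 137   4   6  11   7  37  69  69]
 [184 185 150   0   1   5  57  24  34  66]
 [184 183 189 142   8  17 220  19  33  33]
 [183 183 184 161  61  56  63  68  70  50]
 [186 189 198  88  62  63  68  71  72  74]
 [159  59  43  60  66  65  59  66  67  71]]
[[193  83  22  62  18  14   8  65  64 103]
 [187 175  48  68   5  14  17  93 105 194]
 [184 188 207  52  51  79 211 191 191 182]
 [187 189 136   8  16  17 155 188 192 192]
 [185 190  97  10  15  12  72 208  96  59]
 [184 188 144   0  15   2  14  57  67  67]
 [186 187 138   2   9   6   4  41  69  71]
 [187 187 154   0   6   3  60  30  37  67]
 [187 185 192 144   1  14 225  18  29  37]
 [185 186 186 163  65  61  62  73  71  46]
 [187 194 199  90  63  64  75  69  74  75]
 [162  59  45  59  68  64  61  72  72  71]]
```

```bash
python3 -c "
from h import *
p=np.array([0.1519451 , 0.55401223, 0.19541784])
print('scene',proj('scene',p),proj('scene',p+[0,0,.06]),'top',proj('top',p),proj('top',p+[0,0,.06]))
s=cv2.imread('pics/scene0.png')[110:230,60:160];t=cv2.imread('pics/top0.png')[370:450,90:200]
s=cv2.resize(s,None,fx=4,fy=4,interpolation=2);t=cv2.resize(t,(396,288),interpolation=2)
cv2.imwrite('pics/z_b.png',np.hstack([s,cv2.copyMakeBorder(t,0,480-288,0,0,0)]))
"
```

```text
scene [125.38928695 209.41288304] [119.69981539 187.74235879] top [164.99893178 400.63897315] [157.3075391  405.36760886]
```

View pics/z_b.png

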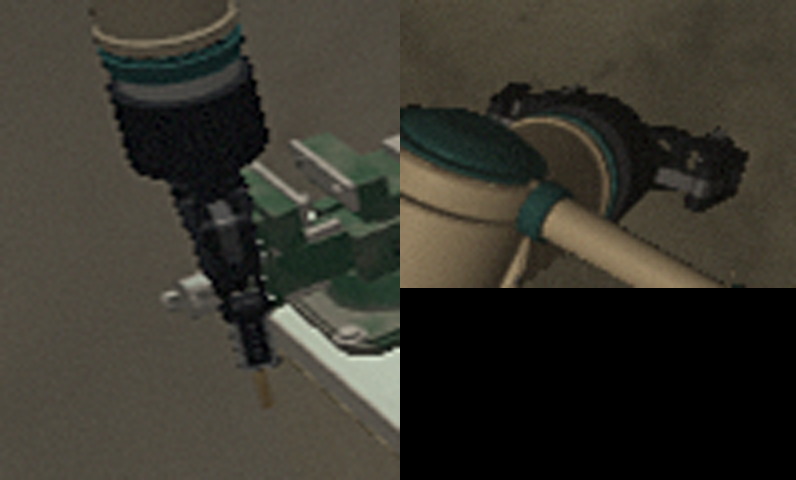

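The crop shows the open gripper. The black finger ends at full-image (125,201) and a thin brownish strip continues to about (126,211), where the TCP projects. The strip could be the pads. I'll check colours at the knob numerically.

```bash
python3 -c "
from h import *
a=cv2.imread('pics/scene_a.png')[:,:,::-1];z=cv2.imread('pics/scene0.png')[:,:,::-1]
for r in range(216,240,2): print(r,[tuple(int(v) for v in a[r,c]) for c in range(282,298,2)])
print('start strip')
for r in range(196,214,2): print(r,[tuple(int(v) for v in z[r,c]) for c in range(121,131)])
d=np.abs(a.astype(int)-z).sum(2)>40
for r in range(210,250,2): print(r,''.join('#' if v else '.' for v in d[r,270:310]))
"
```

```text
216 [(29, 25, 24), (61, 61, 58), (54, 58, 55), (8, 11, 5), (8, 9, 8), (25, 21, 22), (113, 56, 68), (97, 48, 59)]
218 [(30, 28, 29), (56, 57, 53), (62, 59, 59), (20, 16, 20), (28, 29, 35), (1, 12, 9), (108, 54, 67), (96, 50, 61)]
220 [(58, 58, 60), (36, 39, 39), (60, 60, 58), (18, 16, 21), (34, 33, 34), (3, 13, 8), (107, 52, 66), (94, 48, 58)]
222 [(83, 87, 79), (23, 25, 20), (64, 63, 59), (17, 21, 18), (13, 14, 15), (4, 8, 13), (94, 47, 56), (94, 44, 55)]
224 [(176, 184, 166), (49, 51, 46), (69, 69, 66), (6, 1, 8), (13, 14, 16), (14, 21, 17), (114, 83, 83), (122, 97, 96)]
226 [(187, 198, 179), (207, 217, 197), (53, 54, 50), (50, 53, 51), (80, 80, 78), (212, 223, 199), (191, 201, 181), (190, 202, 182)]
228 [(188, 199, 180), (136, 144, 130), (10, 5, 9), (18, 15, 17), (18, 17, 18), (155, 165, 147), (190, 198, 178), (194, 202, 180)]
230 [(191, 200, 181), (96, 103, 94), (12, 5, 14), (16, 16, 14), (10, 12, 15), (73, 76, 67), (213, 220, 193), (65, 93, 130)]
232 [(189, 198, 179), (144, 152, 137), (0, 0, 1), (13, 16, 17), (2, 1, 4), (6, 14, 23), (12, 57, 103), (22, 66, 114)]
234 [(187, 197, 1
[... 1837 characters left out ...]
########.................
220 ..........#############.................
222 ...........#############................
224 .............###########................
226 ..............#..####.#.................
228 ........................................
230 ........................................
232 ...................#....................
234 ........................................
236 ........................................
238 ........................................
240 ........................................
242 ........................................
244 ........................................
246 ........................................
248 ........................................
```

The fingertips end at row 225, just above the knob's top (row 227), so the real tips stand higher than the reported TCP. I'll reopen, lower 15 mm (still clear of the jaw even if the reading is right) and close again.

Request:
servo_tool --series "0 0 0 0 0 0 0.3;0 0 0 0 0 0 0.3;0 0 0 0 0 0 0.3;0 0 0 0 0 0 0.3;0 0 0.008 0 0 0 0.3"

```text
clock: 2.6
position: [0.4671, 0.3468, 0.0686]
ee_rot: [0.001, 0.066, 0.998, 0.001]
contact_force: [0.4, 0.1, 0.7]
width: 0.06
gripper_force: 0.0
```

Request:
servo_tool --series "0 0 0.007 0 0 0 0.3;0 0 0.007 0 0 0 0.3;0 0 0.007 0 0 0 0.85;0 0 0.007 0 0 0 0.85;0 0 0.007 0 0 0 0.85"

```text
clock: 3.1
position: [0.4663, 0.3458, 0.0612]
ee_rot: [0.0, 0.066, 0.998, -0.0]
contact_force: [-1.2, -0.8, 8.0]
width: 0.0169
gripper_force: 52.0
```

Request:
servo_tool --series "0 0 0 0 0 0 0.85;0 0 0 0 0 0 0.85;0 0 0 0 0 0 0.85"

```text
clock: 3.4
position: [0.4662, 0.3458, 0.0612]
ee_rot: [0.0, 0.066, 0.998, -0.0]
contact_force: [-0.5, -2.0, 3.9]
width: 0.0161
gripper_force: 58.8
```

```bash
python3 -c "
from h import *
a=eyes.get_image('scene').astype(int);cv2.imwrite('pics/scene_b.png',a[:,:,::-1]);z=cv2.imread('pics/scene0.png')[:,:,::-1]
print(manip.get_state()['position'],manip.get_state()['width'],proj('scene',manip.get_state()['position']))
d=np.abs(a-z).sum(2)>40
for r in range(210,250,2): print(r,''.join('#' if v else '.' for v in d[r,270:310]))
"
```

```text
[0.46626435 0.34587594 0.06128228] 0.01574360033420299 [288.45436756 240.48802528]
210 .....#.###########################......
212 .......##########################.......
214 ........###########.#############.......
216 .........#######################........
218 ..........#####################.........
220 ..........##################............
222 ...........#############................
224 ..........###############...............
226 ..........######.##.#####...............
228 ...........####.###..#####..............
230 ................###..####...............
232 .................####...................
234 ........................................
236 ........................................
238 ........................................
240 ........................................
242 ........................................
244 ........................................
246 ........................................
248 ........................................[ WARN:0@0.837] global loadsave.cpp:1063 imwrite_ Unsupported depth image for selected encoder is fallbacked to CV_8U.
```

The tips sit about 27 mm above the reported TCP, and this grip is only on the knob's dome. I'll reopen, go 15 mm lower and grip again.

Request:
servo_tool --series "0 0 0 0 0 0 0.45;0 0 0 0 0 0 0.45;0 0 0 0 0 0 0.45;0 0 0.008 0 0 0 0.45;0 0 0.015 0 0 0 0.45"

```text
clock: 3.95
position: [0.4661, 0.3464, 0.0451]
ee_rot: [-0.0, 0.066, 0.998, 0.0]
contact_force: [0.3, 0.2, -0.3]
width: 0.0465
gripper_force: 0.0
```

Request:
servo_tool --series "0 0 0 0 0 0 0.85;0 0 0 0 0 0 0.85;0 0 0 0 0 0 0.85;0 0 0 0 0 0 0.85;0 0 0 0 0 0 0.85"

```text
clock: 4.45
position: [0.4656, 0.3459, 0.0453]
ee_rot: [-0.0, 0.066, 0.998, -0.0]
contact_force: [-0.5, -0.6, -4.3]
width: 0.0195
gripper_force: 58.7
```

Request:
servo_tool --series "0.012 0 0 0 0 0 0.85;0.024 0 0 0 0 0 0.85;0.034 0 0 0 0 0 0.85;0.038 0 0 0 0 0 0.85;0.038 0 0 0 0 0 0.85"

```text
clock: 4.95
position: [0.4312, 0.3509, 0.0454]
ee_rot: [0.003, 0.065, 0.998, -0.0]
contact_force: [7.3, -2.8, -11.1]
width: 0.0191
gripper_force: 59.7
```

Request:
servo_tool --series "0 0 0 0 0 0 0.85;0 0 0 0 0 0 0.4;0 0 0 0 0 0 0.4;0 0 0 0 0 0 0.4;0 0 -0.04 0 0 0 0.4"

```text
clock: 5.45
position: [0.4247, 0.3491, 0.0822]
ee_rot: [-0.005, 0.066, 0.998, -0.003]
contact_force: [0.2, 0.3, 0.4]
width: 0.0511
gripper_force: 0.0
```

Request:
servo_tool --series "0 0 -0.05 0 0 0 0.2;0 0 -0.1 0 0 0 0.2;0.1 0.1 -0.1 0 0 8 0.2;0.1 0.1 -0.1 0 0 16 0.2;0.1 0.1 -0.1 0 0 24 0.2"

```text
clock: 5.95
position: [0.3431, 0.4631, 0.1873]
ee_rot: [0.0, 0.271, 0.962, 0.001]
contact_force: [0.9, 0.1, -0.1]
width: 0.0682
gripper_force: 0.0
```

```bash
python3 -c "
from look import *
look('c',(220,215,310,315),(250,190,350,285),4)"
```

```text
(400, 768, 3)
```

View pics/z_c.png

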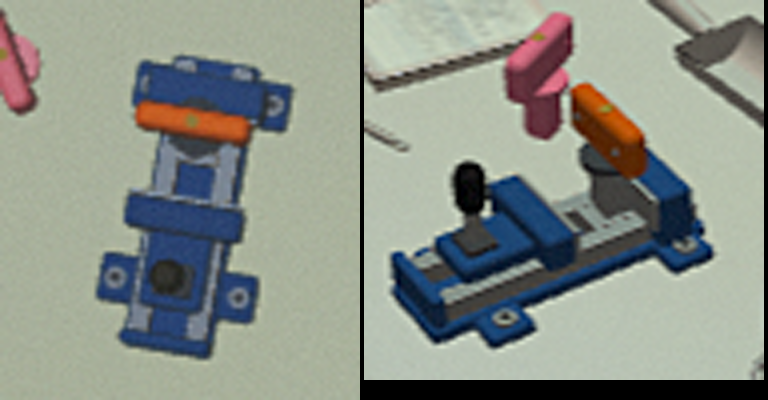

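The vice is open: the knob has moved from (263.7,270.8) to (262,284) in the top view, about 35 mm. The handle still stands upright at (268,245).

```bash
python3 -c "
from h import *
go(.5333,.3360,.13,-7.5)"
```

```text
tool y now 59.1 q6 -12 row [-0.2325 -0.0123  0.0558] [ 3.000e-02 -2.500e-01  6.659e+01] n>=5
```

Request:
servo_tool --series "-0.2325 -0.012 0.02 0 0 66.6 0.2;-0.2325 -0.012 0.02 0 0 66.6 0.2;-0.2325 -0.012 0.02 0 0 66.6 0.2;-0.2325 -0.012 0.02 0 0 66.6 0.2;-0.2325 -0.012 0.02 0 0 66.6 0.2"

```text
clock: 6.55
position: [0.5397, 0.3284, 0.1658]
ee_rot: [0.001, 0.605, 0.796, 0.0]
contact_force: [-0.3, 0.2, -0.4]
width: 0.0685
gripper_force: 0.0
```

```bash
python3 -c "
from h import *
go(.5333,.3360,.13,-7.5)"
```

```text
tool y now 15.5 q6 10 row [ 0.009  -0.0041  0.0358] [ 0.08  0.05 23.03] n>=1
```

Request:
servo_tool --series "0.008 -0.004 0.03 0 0 23 0.2;0.008 -0.004 0.03 0 0 23 0.2;0.008 -0.004 0.03 0 0 23 0.2;0.008 -0.004 0.03 0 0 23 0.2;0.008 -0.004 0.03 0 0 23 0.2"

```text
clock: 7.05
position: [0.5311, 0.3375, 0.1362]
ee_rot: [0.0, 0.749, 0.663, 0.0]
contact_force: [0.3, -0.2, 0.1]
width: 0.0684
gripper_force: 0.0
```

```bash
python3 -c "
from h import *
go(.5333,.3360,.052,-7.5)"
```

```text
tool y now -6.9 q6 33 row [-0.0013  0.0024  0.0842] [ 0.03 -0.02  0.56] n>=2
```

Request:
servo_tool --series "0.001 0.001 0.03 0 0 0.6 0.25;0.001 0.001 0.06 0 0 0.6 0.25;0.001 0.001 0.08 0 0 0.6 0.25;0.001 0.001 0.084 0 0 0.6 0.25;0.001 0.001 0.084 0 0 0.6 0.25"

```text
clock: 7.55
position: [0.5318, 0.3386, 0.0517]
ee_rot: [-0.0, 0.752, 0.659, -0.0]
contact_force: [0.4, -0.1, 0.6]
width: 0.0642
gripper_force: 0.0
```

Request:
servo_tool --series "0 0 0 0 0 0 0.9;0 0 0 0 0 0 0.9;0 0 0 0 0 0 0.9;0 0 0 0 0 0 0.9;0 0 0 0 0 0 0.9" --squeeze 70

```text
clock: 8.05
position: [0.5325, 0.3392, 0.0532]
ee_rot: [0.0, 0.753, 0.658, 0.001]
contact_force: [-0.9, -1.0, 6.1]
width: 0.0166
gripper_force: 70.4
```

Gripped: the width holds at 16.6 mm and the tips just touch the collar. I'll lift, and meanwhile refine the hub yaw.

Request:
servo_tool --series "0 0 -0.02 0 0 0 0.9;0 0 -0.06 0 0 0 0.9;0 0 -0.1 0 0 0 0.9;0 0 -0.15 0 0 0 0.9;0 0 -0.15 0 0 0 0.9"

```text
clock: 8.55
position: [0.536, 0.3407, 0.2097]
ee_rot: [0.002, 0.753, 0.658, 0.007]
contact_force: [0.7, 0.7, -0.4]
width: 0.0163
gripper_force: 69.6
```

```bash
python3 - <<'E'
from h import *
np.set_printoptions(precision=4,suppress=True)
T=cv2.imread('pics/top_c.png')[:,:,::-1].copy()
hsv=cv2.cvtColor(T,cv2.COLOR_RGB2HSV).astype(int); 
sub=T[232:268,368:406].astype(int); b=(sub[:,:,2]>=sub[:,:,0]-3)&(sub.sum(2)>330)
k,l,s,c=cv2.connectedComponentsWithStats(b.astype(np.uint8)); i=1+np.argmax(s[1:,4])
for r in range(l.shape[0]): print(''.join('#' if v==i else '.' for v in l[r]))
m=(l==i).astype(np.uint8); cn=max(cv2.findContours(m,0,2)[0],key=cv2.contourArea)
print(cv2.minAreaRect(cn+np.array([368,232])),np.array([368,232]))
go(.522,.0315,.205,-28)
E
```

```text
......................................
......................................
......................................
......................................
......................................
...............#......................
...............###....................
..............######..................
..............########................
...........#.##########...............
..........#..####.#######.............
........###.####....#######...........
........##..####.....########.........
.........#.####........#######........
..........#####..........#######......
..........####..#..........#####......
.....###.#####.####........#####......
.....##..####..######......####.......
.....##.####..########....#####.......
.....#..####..########....####........
.....#.#####..########...#####........
......#######...#####...######........
.......########..####...#####.........
..........#######..#...######.........
...........########....####.#.........
.............#######..#####...........
..............############............
................###########...........
..................########............
....................#####.............
......................##..............
......................................
......................................
......................................
......................................
......................................
((386.0384521484375, 249.30770874023438), (23.938701629638672, 19.101346969604492), 29.744882583618164) [368 232]
tool y now -7.7 q6 34 row [-0.3083  0.0273  0.0025] [ 0.63 -0.6  20.33] n>=6
```

Request:
servo_tool --series "-0.05 0.004 0.002 0 0 3 0.9;-0.1 0.008 0.002 0 0 7 0.9;-0.15 0.012 0.002 0 0 11 0.9;-0.2 0.016 0.002 0 0 15 0.9;-0.245 0.02 0.002 0 0 18 0.9"

```text
clock: 9.05
position: [0.5179, 0.0911, 0.1989]
ee_rot: [-0.0, 0.847, 0.531, -0.001]
contact_force: [1.6, -0.3, -0.9]
width: 0.0165
gripper_force: 69.4
```

```bash
python3 -c "
from h import *
go(.522,.0315,.205,-28.3)"
```

```text
tool y now -25.8 q6 28 row [-0.0519  0.0296 -0.0061] [-0.05  0.06  2.49] n>=1
```

Request:
servo_tool --series "-0.025 0.015 -0.006 0 0 1 0.9;-0.044 0.027 -0.006 0 0 2.5 0.9;-0.049 0.03 -0.006 0 0 2.5 0.9;-0.049 0.03 -0.006 0 0 2.5 0.9;-0.049 0.03 -0.006 0 0 2.5 0.9"

```text
clock: 9.55
position: [0.5244, 0.037, 0.2052]
ee_rot: [-0.001, 0.858, 0.514, -0.0]
contact_force: [-0.3, -0.3, -1.2]
width: 0.0168
gripper_force: 69.5
```

```bash
python3 -c "
from look import *
go(.522,.0315,.205,-28.3); print(manip.get_state()['position'])
look('d',(335,205,435,310),(340,205,440,325),4)
for P in [(.522,.0315,.15),(.522,.0315,.18),(.522,.0315,.22),(.522,.0315,.26)]:print(P,proj('scene',P))
go(.522,.0315,.205,-28.3); print(manip.get_state()['position'])"
```

```text
tool y now -28.1 q6 25 row [-0.006   0.0005  0.0002] [-0.08 -0.02  0.15] n>=0
[0.52439626 0.03696657 0.20524817]
(480, 808, 3)
(0.522, 0.0315, 0.15) [393.83332887 261.73705394]
(0.522, 0.0315, 0.18) [394.45835868 250.95400637]
(0.522, 0.0315, 0.22) [395.31860289 236.11302741]
(0.522, 0.0315, 0.26) [396.21114221 220.71489155]
tool y now -28.1 q6 25 row [-0.0063  0.0005  0.0004] [-0.06 -0.02  0.21] n>=0
[0.52451737 0.03728784 0.20544471]
```

View pics/z_d.png

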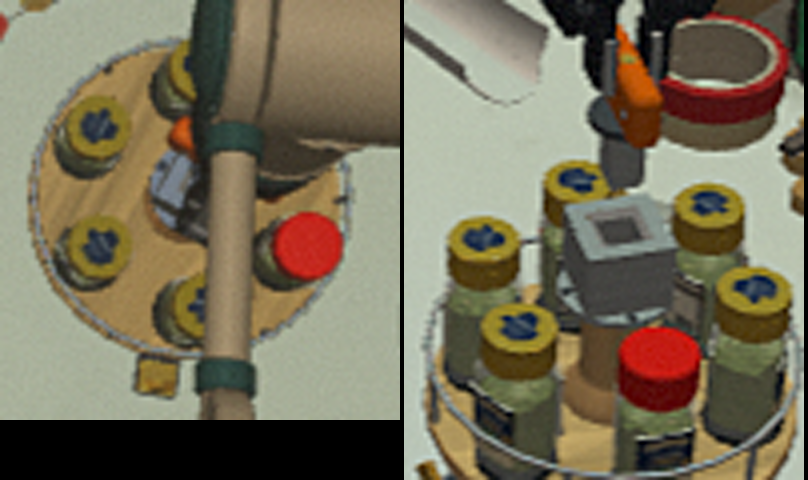

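The shank's foot is at (394.5,250), right over the socket mouth at (393,262), as expected for a foot height of 0.18. I'll make a 3 mm correction and start the descent.

Request:
servo_tool --series "-0.003 0 0 0 0 0 0.9;-0.003 0 0.015 0 0 0 0.9;-0.003 0 0.025 0 0 0 0.9;-0.003 0 0.031 0 0 0 0.9;-0.003 0 0.036 0 0 0 0.9"

```text
clock: 10.15
position: [0.5232, 0.0336, 0.1692]
ee_rot: [-0.0, 0.858, 0.514, -0.0]
contact_force: [-1.0, 0.6, -1.6]
width: 0.0168
gripper_force: 69.5
```

Request:
servo_tool --series "0 0 0.004 0 0 0 0.9;0 0 0.008 0 0 0 0.9;0 0 0.012 0 0 0 0.9;0 0 0.016 0 0 0 0.9;0 0 0.016 0 0 0 0.9"

```text
clock: 10.65
position: [0.5232, 0.0335, 0.1533]
ee_rot: [-0.0, 0.858, 0.514, -0.0]
contact_force: [-0.8, 0.7, -2.1]
width: 0.0162
gripper_force: 69.5
```

Request:
servo_tool --series "0 0 0.005 0 0 0 0.9;0 0 0.01 0 0 0 0.9;0 0 0.014 0 0 0 0.9;0 0 0.018 0 0 0 0.9;0 0 0.02 0 0 0 0.9"

```text
clock: 11.15
position: [0.5235, 0.0334, 0.1352]
ee_rot: [0.0, 0.858, 0.514, 0.0]
contact_force: [-5.5, 0.1, 18.8]
width: 0.0165
gripper_force: 72.1
```

The collar met the hub at the predicted height (0.135), with 19 N of contact force. Next is the clockwise turn, shifting slightly for the 3 mm offset between the grip and the axis.

Request:
servo_tool --series "0 0.0003 0 0 0 6 0.9;-0.0001 0.0006 0 0 0 12 0.9;-0.0002 0.001 0 0 0 18 0.9;-0.0003 0.0013 0 0 0 24 0.9;-0.0004 0.0015 0 0 0 30 0.9"

```text
clock: 11.65
position: [0.5243, 0.0338, 0.1353]
ee_rot: [-0.001, 0.962, 0.272, 0.001]
contact_force: [-2.2, 3.1, 8.4]
width: 0.0166
gripper_force: 70.7
```

Request:
servo_tool --series "0 0.0003 0 0 0 6 0.9;-0.0001 0.0006 0 0 0 12 0.9;-0.0002 0.001 0 0 0 18 0.9;-0.0003 0.0013 0 0 0 24 0.9;-0.0004 0.0015 0 0 0 30 0.9"

```text
clock: 12.15
position: [0.5246, 0.0323, 0.1353]
ee_rot: [-0.001, 1.0, 0.014, 0.0]
contact_force: [-3.6, 3.4, 8.5]
width: 0.0164
gripper_force: 70.8
```

Request:
servo_tool --series "0 0.0003 0 0 0 6 0.9;-0.0001 0.0006 0 0 0 10 0.9;-0.0001 0.0006 0 0 0 10 0.9;-0.0001 0.0006 0 0 0 10 0.9"

```text
clock: 12.55
position: [0.5245, 0.0317, 0.1353]
ee_rot: [-0.001, 0.997, -0.072, 0.0]
contact_force: [-3.4, 3.6, 8.2]
width: 0.0165
gripper_force: 70.9
```

```bash
cat > red.py <<'E'
from h import *
np.set_printoptions(precision=4,suppress=True)
A=np.array([.5222,.0318])
for n in('top','scene'):
    im=eyes.get_image(n); cv2.imwrite(f'pics/{n}_r.png',im[:,:,::-1])
    b=blobs(im,(335,205,430,320) if n=='top' else (335,235,445,345),(0,170,60),(4,255,255))[:2]
    for k in b:
        # blob mixes lid top and rim: take height .118
        P=onz(n,k[1],.118)[:2]-A; print(n,k[0],k[1],P,np.linalg.norm(P),np.degrees(np.arctan2(P[1],P[0])))
s=manip.get_state(); print(s['position'],s['contact_force'],s['moment']); go(*s['position'],-100)
E
python3 red.py
```

```text
top 119 [380.7 281. ] [-0.0756  0.0124] 0.07658755669877793 170.71335618809408
scene 309 [367.  288.3] [-0.0791  0.0013] 0.07908806810095546 179.02689327822696
[0.5245 0.0317 0.1353] [-3.2973  3.0826  7.9836] [ 0.5403  0.6189 -0.0413]
tool y now -98.2 q6 94 row [0. 0. 0.] [-0.15  0.01  1.79] n>=0
```

```bash
python3 -c "
from h import *
t=cv2.imread('pics/top_r.png')[240:310,335:425];s=cv2.imread('pics/scene_r.png')[225:345,335:425]
t=cv2.resize(t,None,fx=4.4,fy=4.4,interpolation=2);s=cv2.resize(s,None,fx=4.4,fy=4.4,interpolation=2)
h=s.shape[0];cv2.imwrite('pics/z_e.png',np.hstack([cv2.copyMakeBorder(t,0,h-t.shape[0],0,4,0),s]));print(t.shape,s.shape)"
```

```text
(308, 396, 3) (528, 396, 3)
```

View pics/z_e.png

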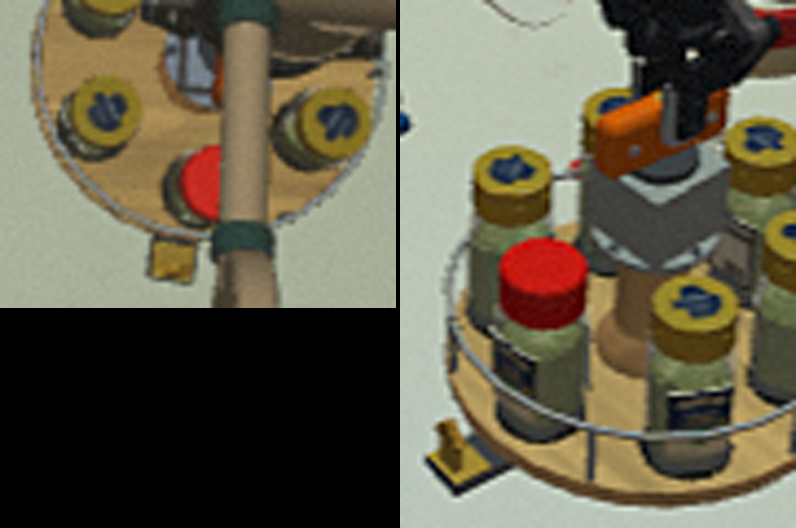

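The collar sits flat on the hub. The red lid's top is at scene (367.7,284.5) and its visible part is centred near top (384.5,282). The pointer tip is at scene (345.7,321.6), and its brass plate is centred at top (374.1,299.5).

```bash
python3 - <<'E'
from h import *
np.set_printoptions(precision=1,suppress=True)
A=np.array([.5222,.0318])
U=lambda a,r:A+r*np.array([np.cos(np.radians(a)),np.sin(np.radians(a))])
for a in(166,169,172,175,178): print(a,'tip',proj('scene',[*U(a,.127),.04]),proj('top',[*U(a,.127),.04]),'base',proj('scene',[*U(a,.127),.005]),proj('top',[*U(a,.127),.005]))
def ang(n,p,k,z=.123):
    P=onz(n,p,z)[:2]-A; print(n,k,'%.1f r=%.4f'%((np.degrees(np.arctan2(P[1],P[0]))-k)%360,np.linalg.norm(P)))
ang('top',(384.5,281.9),0);ang('top',(359.3,264.3),-60);ang('top',(411.8,267.7),60)
ang('scene',(367.7,284.5),0);ang('scene',(360.5,263.2),-60);ang('scene',(401.8,292.7),60);ang('scene',(418,256.1),180)
# outline of brass in the unobstructed first top picture
T=cv2.imread('pics/top0.png')
for r in range(284,308): print(r,' '.join('%d%d%d'%tuple(int(v)//26 for v in T[r,c,::-1]) for c in range(364,386)))
E
```

```text
166 tip [342.9 316.9] [370.  300.1] base [342.9 328.1] [368.7 300.3]
169 tip [344.3 318.8] [372.4 300.7] base [344.4 330. ] [371.  300.9]
172 tip [345.9 320.6] [374.9 301.2] base [346.  331.8] [373.4 301.4]
175 tip [347.7 322.3] [377.3 301.5] base [347.7 333.5] [375.8 301.7]
178 tip [349.6 324. ] [379.8 301.7] base [349.6 335.2] [378.2 301.9]
top 0 177.6 r=0.0780
top -60 177.0 r=0.0763
top 60 178.8 r=0.0773
scene 0 175.9 r=0.0736
scene -60 176.9 r=0.0774
scene 60 178.8 r=0.0730
scene 180 179.7 r=0.0804
284 652 542 653 643 543 653 643 542 542 221 111 221 222 322 221 331 541 541 541 441 221 112
285 643 653 652 543 653 653 643 653 542 321 111 221 221 332 331 331 541 541 541 441 331 222
286 643 642 643 543 653 643 653 653 542 321 111 221 221 332 332 221 331 541 541 441 541 541
287 542 643 543 542 653 653 542 653 653 542 221 111 221 332 342 221 221 331 541 541 541 541
288 444 443 543 543 542 642 642 653 653 543 332 221 111 221 332 332 322 221 321 431 541 541
289 433 445 455 444 543 543 653 642 643 653 653 432 221 221 333 332 332 222 221 221 221 321
290 442 542 442 443 455 455 443 543 653 
[... 915 characters left out ...]
 531 541 642 541 431 431 431 333 666 665 665 665 665 665
301 665 665 666 665 333 431 541 651 541 531 531 431 431 431 432 444 666 665 665 665 665 665
302 666 666 665 665 443 432 552 542 431 321 321 321 431 431 432 554 666 665 665 665 665 665
303 665 666 665 666 665 444 343 332 332 322 331 432 431 542 442 554 666 665 665 665 665 665
304 665 665 665 665 666 665 666 666 676 665 554 454 333 333 444 665 666 666 665 665 666 665
305 665 665 666 666 665 666 665 666 665 666 665 666 665 666 665 666 665 665 665 665 665 665
306 665 665 665 665 665 666 665 665 665 665 665 665 666 666 665 665 665 665 665 666 665 665
307 665 665 665 665 665 665 665 665 665 665 665 665 666 666 665 665 665 665 665 665 665 665
```

The carousel is now at about 177.7°, measured over all lids in both views. The pointer is at about 172.3°, so it needs 5.5° more clockwise.

Request:
servo_tool --series "0 0.0001 0 0 0 2 0.9;0 0.0002 0 0 0 4 0.9;0 0.0003 0 0 0 5.5 0.9;0 0.0003 0 0 0 5.5 0.9;0 0.0003 0 0 0 5.5 0.9"

```text
clock: 13.15
position: [0.5245, 0.0316, 0.1353]
ee_rot: [-0.001, 0.993, -0.119, -0.0]
contact_force: [-3.8, 3.2, 8.1]
width: 0.0165
gripper_force: 70.8
```

```bash
python3 red.py; python3 -c "
from h import *
t=cv2.imread('pics/top_r.png')[240:310,335:425];s=cv2.imread('pics/scene_r.png')[225:345,335:425]
t=cv2.resize(t,None,fx=4.4,fy=4.4,interpolation=2);s=cv2.resize(s,None,fx=4.4,fy=4.4,interpolation=2)
h=s.shape[0];cv2.imwrite('pics/z_f.png',np.hstack([cv2.copyMakeBorder(t,0,h-t.shape[0],0,4,0),s]))"
```

```text
top 163 [379.4 281. ] [-0.0757  0.0157] 0.07727109395111119 168.29346695613125
scene 314 [365.2 287.1] [-0.0793  0.0068] 0.07956016352340795 175.10790205488277
[0.5245 0.0316 0.1353] [-3.5322  4.442   7.6041] [ 0.6652  0.6048 -0.0705]
tool y now -103.7 q6 99 row [0. 0. 0.] [-0.17  0.02 -3.7 ] n>=0
```

View pics/z_f.png

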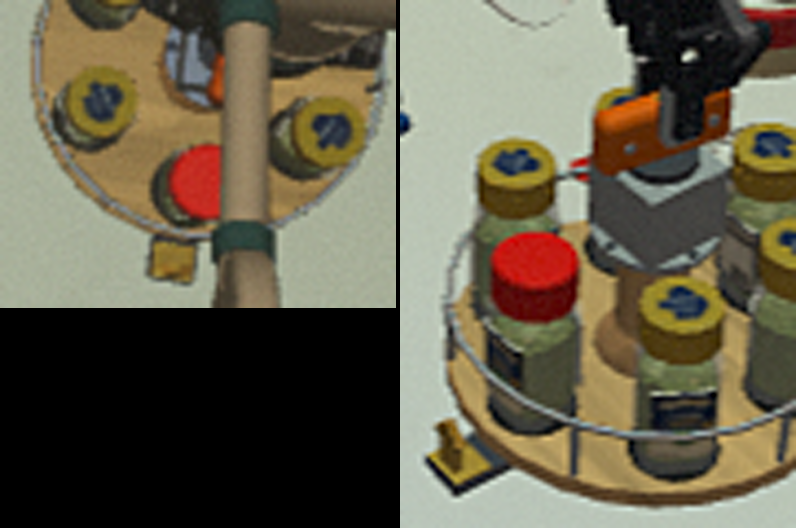

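After the turn, the lids are at top: red (382,281.6), yellow (358,263) and (410,270.5). In the scene view red is at (365.9,283.4).

```bash
python3 - <<'E'
from h import *
A=np.array([.5222,.0318])
def ang(n,p,k,z=.123):
    P=onz(n,p,z)[:2]-A; print(n,k,'%.1f r=%.4f'%((np.degrees(np.arctan2(P[1],P[0]))-k)%360,np.linalg.norm(P)))
ang('top',(382,281.6),0);ang('top',(357.95,262.95),-60);ang('top',(410,270.45),60)
ang('scene',(365.9,283.4),0);ang('scene',(361.6,261.8),-60);ang('scene',(398.9,293.9),60);ang('scene',(420,258.6),180)
s=cv2.imread('pics/scene0.png')
for n,p,z in(('scene',(345.7,321.6),.04),('top',(373.8,298.9),.008)): ang(n,p,0,z)
E
```

```text
top 0 172.9 r=0.0779
top -60 173.6 r=0.0780
top 60 172.5 r=0.0775
scene 0 171.9 r=0.0745
scene -60 172.7 r=0.0770
scene 60 173.5 r=0.0758
scene 180 172.9 r=0.0776
scene 0 173.1 r=0.1293
top 0 171.9 r=0.1202
```

The red jar is at 172.9° and the pointer at about 172.5°. The handle is seated and still gripped, and the vice is open, so I'm handing in.

```bash
python3 -c "
from rig import manip
print(manip.sign_off())"
```

```text
the job is handed in; nothing more can be done
None
```

I've handed the job in: the vice is open, the orange handle is fully seated in the carousel and still gripped, and the red-lidded jar measures within about 1° of the brass pointer, with 13 of the 56 s used.

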